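Make up the two table caddies

ROBOT

A 6-joint arm with a two-finger parallel gripper is mounted at the origin on a cart in front of the work surface, level with it; the furniture and walls round the work are solid. World frame = base frame: x ahead of the robot, y to its left, z up, the work surface at z = 0. Lengths are in m, angles in rad, forces in N, time in s.
With the tool pointing down it reaches from about 0.35 to 0.775 m from the base axis. Payload 5.5 kg.
Tool frame: the origin (TCP) lies at the very end of the fingers, on their centre line; the grasp point (between the pads) lies 19 mm behind it; z points along the fingers, y is the line along which they close (so a half turn about z gives the same grasp; the last joint's range is limited). The gripper opens to 85 mm and grips with 20 to 120 N. Pads are 22 mm wide; open, the fingers measure 114 mm over their backs; the gripper's body (76 mm by 85 mm) begins 54 mm behind the grasp point. The pads swing forward as they close: fully open they stand 13 mm farther back than shut.
Start: joints at [0.991, 0.313, 0.046, 1.304, 0, 1.431], TCP at [0.245, 0.52, 0.231] pointing down, gripper open.
Joint ranges: [-2.76, 2.76], [-0.86, 1.69], [-1.03, 1.26], [-2.2, 2.34], [-1.47, 1.5], [-3.14, 3.14]. Speed limits (rad/s): [2.57, 2.57, 3.14, 3.14, 3.14, 3.14].

INTERFACE

Orientations are given as a unit quaternion [w, x, y, z].
In Python, from workcell import get_state, read_camera, hand_in gives the robot as it stands.
- The arm moves only by the tool send_rows, never from a script. Its argument "increments" is a list of rows, each an object of numbers: "dx", "dy", "dz": the shift along the world's x, y, z in units of 25 mm (1.0 is 25 mm); "roll": the turn about the world's z in units of 8 degrees (1.0 is 8 degrees); "claw": the opening, from -1 (shut) to 1 (fully open). In form: [{"dx": .., "dy": .., "dz": .., "roll": .., "claw": ..}, ...]. A call has exactly 5 rows; each row is the pose to reach, as a shift and turn from the pose commanded when the call began; what a row does not reach only later rows make up. A row lasts 1/8 s, in which the tool goes at most 62.5 mm and 10.7 degrees, less where a joint would pass 70% of its speed; a pose out of reach is approached as far as the arm can. A call with a gripper value outside its range is refused whole. The fingers move at their own pace and stop on an object; "grip_force" is the grip in N (left out, the last holds). Time passes only in rows, so rows that repeat a pose let the fingers close, or fill a call up. It gives the time, the measured TCP pose, the force, the opening and the grip force at its end, in the units of the state.
- get_state(): the state, without advancing time (a new reading comes with each control period).
- read_camera(name): name is "scene" or "top" or "wrist"; returns a dict with "image" (420x560x3 uint8, blue, green, red), "fx", "fy", "cx", "cy" (pixels), "world_to_cam" (4x4, takes a point from world to camera coordinates). Camera axes: x right, y up, looking along -z (the intrinsics and any distortion apply to the point x, -y, -z); pixel columns grow to the right and rows downward; lengths in m; the calibration is good to about 2 mm. The wrist camera is an equidistant fisheye: a pixel r from the principal point sees the ray r / f radians off the axis. A picture is of the moment at which its call begins. There is no depth.
- hand_in(): hands the job in; it is judged then, once.
The state is a dict: "clock": time; "joint_pos": joint angles; "qvel": joint speeds; "tau": joint torques, N m; "tcp_pos": TCP position; "orientation": TCP orientation; "wrist_force": force on the tool from outside, world axes, zero at the start; "ft_torque": the same for the moment, N m; "finger_gap": finger opening in m; "grip_force": force on a finger pad.
Only numpy, scipy, OpenCV 4.12 (cv2) and the standard library are available. Lean on these libraries where they do the work, as an engineer would, in place of code of your own. Each camera call takes 0.05 s, during which the arm holds its last target. There are 200 camera calls.

TASK

Make up the two table caddies for the dining room from the stock standing between them. The long one is for the pizza table: the pepper mill in its large well and the two red-capped spice jars in its two small wells, either way round; the short one is for the fish table: the salt shaker in its round well and the lemon in its open bay. Lower each thing until it stands on the caddy's floor, without dropping it or tipping over the mill, shaker or jars, and leave the garlic, onion and white mug where they are.

Things in the scene. Friction and masses are not known exactly. Their poses are not given: they have to be found in the camera images.
- pepper_mill: tall turned pepper mill of dark brown wood on the worktop in front of the robot, 190 mm high, 58 mm across the body (up to 137 mm), head 50 mm across from 138 to 179 mm, small metal knob 12 mm across on top; 0.18 kg. Origin: centre of its underside, z up its axis. (Any other mill in the far right corner is not meant.)
- salt_shaker: salt shaker, clear with white salt and a grey domed pierced cap, 90 mm high, 44 mm across up to 74 mm, cap 34 mm across above; 0.1 kg. Origin: centre of its underside, z up its axis.
- jar_a: spice jar with a red cap and a brown and orange label, 106 mm high, 45 mm across (cap, from 85 to 106 mm; body 42 mm); 0.11 kg. Origin: centre of its underside, z up its axis. (Similar jars in the far right corner are not meant.)
- jar_b: spice jar with a red cap and a dark blue label, 109 mm high, 45 mm across (cap, from 88 to 109 mm: 44 mm; body 42 mm); 0.11 kg. Origin: centre of its underside, z up its axis.
- lemon_mid (a point): yellow lemon lying on its side, 78 mm long (its x axis), 55 mm wide (y) and 56 mm high; 0.11 kg. It can roll. This point: its middle, 28 mm above the worktop as it lies at the start; z up at the start.
- long_caddy: long brown wooden caddy, 282 x 98 mm (x, y), end boards 57 mm high; fixed. Three round wells bored through its deck (top at z = 48 mm), all at y = 0: a large one 74 mm across at x = -80 mm, small ones 60 mm across at x = +8 and x = +86 mm. Below is the floor board, top at z = 10 mm. Origin: centre of the underside; x runs from the large well towards the small ones.
- short_caddy: short brown wooden caddy, 208 x 98 mm (x, y), end boards 57 mm high; fixed. +x end: deck, top at z = 48 mm, with one round well 60 mm across at x = +50 mm, y = 0. -x end: open bay, x = -92 to +8 mm, 82 mm wide, side rails 24 mm high, middle at x = -42 mm. Floor board top at z = 10 mm. Origin: centre of the underside; x runs from the bay to the well.
- garlic: white-pink garlic bulb among the stock, 53 mm across and high; to be left alone. Origin: centre of its underside.
- onion: red onion at the back left, 84 mm across, 82 mm high; to be left alone. Origin: centre of its underside.
- mug: white mug with a small leaf pattern at the back right, 92 mm across, 95 mm high, with handle; to be left alone. Origin: centre of its underside.

How it is judged:
At the end, for the whole second after the job is handed in: Mill on the floor of the long caddy's large well, a jar on the floor of each small well, shaker on the floor of the short caddy's well (upright within 0.12 rad, within 14 mm of the well's centre, 6 mm of floor height), lemon resting low in the bay; all released and at rest (x of pepper_mill in the frame of long_caddy between -0.094 and -0.066 m and y of pepper_mill in the frame of long_caddy between -0.014 and 0.014 m and z of pepper_mill in the frame of long_caddy between 0.004 and 0.016 m and angle between each of pepper_mill, salt_shaker's own z axis and vertical below 0.12 rad and x of salt_shaker in the frame of short_caddy between 0.036 and 0.064 m and y of salt_shaker in the frame of short_caddy between -0.014 and 0.014 m and z of salt_shaker in the frame of short_caddy between 0.004 and 0.016 m and ((x of jar_a in the frame of long_caddy between 0.072 and 0.1 m and y of jar_a in the frame of long_caddy between -0.014 and 0.014 m and z of jar_a in the frame of long_caddy between 0.004 and 0.016 m and angle between each of jar_a, jar_b's own z axis and vertical below 0.12 rad and x of jar_b in the frame of long_caddy between -0.006 and 0.022 m and y of jar_b in the frame of long_caddy between -0.014 and 0.014 m and z of jar_b in the frame of long_caddy between 0.004 and 0.016 m) or (x of jar_b in the frame of long_caddy between 0.072 and 0.1 m and y of jar_b in the frame of long_caddy between -0.014 and 0.014 m and z of jar_b in the frame of long_caddy between 0.004 and 0.016 m and angle between each of jar_b, jar_a's own z axis and vertical below 0.12 rad and x of jar_a in the frame of long_caddy between -0.006 and 0.022 m and y of jar_a in the frame of long_caddy between -0.014 and 0.014 m and z of jar_a in the frame of long_caddy between 0.004 and 0.016 m)) and x of lemon_mid in the frame of short_caddy between -0.085 and 0 m and y of lemon_mid in the frame of short_caddy between -0.035 and 0.035 m and z of lemon_mid in the frame of short_caddy between 0.02 and 0.052 m and linear speed of each of pepper_mill, salt_shaker, jar_a, jar_b, lemon below 0.02 m/s); the robot touches nothing.
It fails at once if the mill, shaker or a jar tipped over (angle between any of pepper_mill, salt_shaker, jar_a, jar_b's own z axis and vertical above 0.7 rad).
It fails at once if a thing dropped from more than about 3 cm ((contact force between anything else and pepper_mill below 0.02 N and linear speed of pepper_mill above 0.8 m/s) or (contact force between anything else and salt_shaker below 0.02 N and linear speed of salt_shaker above 0.8 m/s) or (contact force between anything else and jar_a below 0.02 N and linear speed of jar_a above 0.8 m/s) or (contact force between anything else and jar_b below 0.02 N and linear speed of jar_b above 0.8 m/s) or (contact force between anything else and lemon below 0.02 N and linear speed of lemon above 0.8 m/s)).
It fails at once if the garlic, onion or white mug pushed from its place (distance of any of garlic, onion, mug from where it was at the start of the episode above 0.03 m).
It also fails if it takes over 99 s, if anything falls off the work surface, if the arm or the gripper's body presses on something with over 40 N, if the wrist force passes 120 N, or if a joint passes its speed limit or range.

## Working session

There is one attempt and no reset: what is moved stays moved. The work goes in short steps, Python scripts to look and compute and a tool call to move; the robot and the scene stay as the last step left them, time stands still between calls to the robot, and variables do not carry over. Pictures are saved under pics/ and viewed, at most 14 in all, crops included, and the job is handed in when it is done.

Besides the shell and the picture viewer there is one more tool, called after "Call:" as name([rows], argument=value, ...), one row to a line, values as JSON. send_rows: Moves the arm, as the interface text tells. Its arguments: {"type":"object","properties":{"increments":{"type":"array","items":{"type":"object","properties":{"dx":{"type":"number"},"dy":{"type":"number"},"dz":{"type":"number"},"roll":{"type":"number"},"claw":{"type":"number"}}}},"grip_force":{"type":"number"}},"required":["increments"]}

```bash
mkdir -p pics; cat > h.py <<'E'
import numpy as np, cv2
from workcell import get_state, read_camera, hand_in
def ray(c,u,v):
    x=(u-c["cx"])/c["fx"]; y=(v-c["cy"])/c["fy"]
    W=np.array(c["world_to_cam"]); R=W[:3,:3]; o=-R.T@W[:3,3]
    return o, R.T@np.array([x,-y,-1.])
def onz(c,u,v,z):
    o,d=ray(c,u,v); return o+d*(z-o[2])/d[2]
def proj(c,p):
    W=np.array(c["world_to_cam"]); q=W[:3,:3]@np.array(p)+W[:3,3]
    return c["cx"]+c["fx"]*q[0]/-q[2], c["cy"]-c["fy"]*q[1]/-q[2]
E
python3 - <<'E'
from h import *
for n in ("scene","top"):
    c=read_camera(n); cv2.imwrite(f"pics/{n}0.png",c["image"])
    W=np.array(c["world_to_cam"]); print(n,c["fx"],c["cx"],c["cy"],(-W[:3,:3].T@W[:3,3]).round(3)); np.save(n+"0.npy",c,allow_pickle=True)
print(get_state())
E
```

```text
scene 453.9918103549125 280.78231675612926 208.43297755158352 [-0.25  -0.586  0.66 ]
top 411.03450231232347 280.9587127882788 210.029375099657 [0.448 0.015 0.985]
{'clock': 0.1, 'joint_pos': array([9.91381761e-01, 3.13908954e-01, 4.51575017e-02, 1.30361853e+00,
       2.34942585e-05, 1.43119006e+00]), 'qvel': array([-1.63271536e-03,  7.51968280e-05,  3.07767041e-03,  2.79955125e-04,
       -3.32314072e-04, -8.35314010e-05]), 'tau': array([ 3.02460234e-03, -4.81726241e+01,  2.99243939e+01,  1.27433095e-02,
       -1.05255435e-04, -3.36529183e-05]), 'tcp_pos': array([0.2445831 , 0.51991298, 0.2305339 ]), 'orientation': array([-2.87814960e-04,  2.18136024e-01,  9.75918058e-01, -7.32393053e-04]), 'wrist_force': array([-0.53375845,  0.19556592,  0.57140845]), 'ft_torque': array([ 0.01308887, -0.03210402,  0.08126912]), 'grip_force': 0.0, 'finger_gap': 0.0853312488242156}
```

View pics/top0.png

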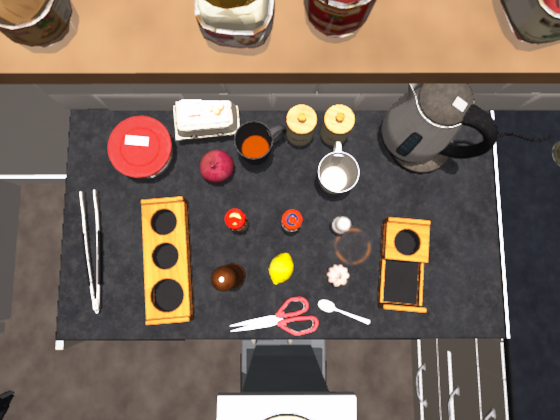

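View pics/scene0.png

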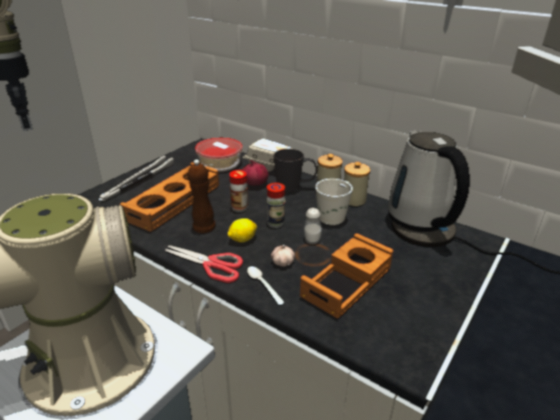

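```bash
python3 - <<'E'
from h import *
c=np.load("top0.npy",allow_pickle=True).item(); im=c["image"]
hsv=cv2.cvtColor(im,cv2.COLOR_BGR2HSV)
H,S,V=cv2.split(hsv)
def comps(m,amin,z,name,roi):
    x0,y0,x1,y1=roi; mm=np.zeros_like(m); mm[y0:y1,x0:x1]=m[y0:y1,x0:x1]
    cs,_=cv2.findContours(mm,cv2.RETR_EXTERNAL,cv2.CHAIN_APPROX_NONE)
    for k in cs:
        if cv2.contourArea(k)<amin: continue
        M=cv2.moments(k); u,v=M["m10"]/M["m00"],M["m01"]/M["m00"]; (a,b),r=cv2.minEnclosingCircle(k)
        print(name,"cen",(round(u,1),round(v,1)),"circ",round(a,1),round(b,1),round(r,1),"bb",cv2.boundingRect(k),"xy",onz(c,u,v,z)[:2].round(4),onz(c,a,b,z)[:2].round(4), "rect",np.round(cv2.minAreaRect(k)[2],1),[round(t,1) for t in cv2.minAreaRect(k)[1]])
u8=lambda b:(b.astype(np.uint8)*255)
red=u8(((H<8)|(H>172))&(S>150)&(V>60))
comps(red,60,.107,"jar",(215,200,310,240))
yel=u8((H>20)&(H<35)&(S>150)&(V>120))
comps(yel,100,.028,"lemon",(255,245,310,295))
dark=u8(V<60)
orange=u8((S>110)&(V>60))
for nm,roi in (("long",(135,190,200,330)),("short",(375,210,440,320))):
    comps(orange,500,.048,nm,roi)
    x0,y0,x1,y1=roi; mm=np.zeros_like(dark); mm[y0:y1,x0:x1]=orange[y0:y1,x0:x1]
    cs,h=cv2.findContours(mm,cv2.RETR_CCOMP,cv2.CHAIN_APPROX_NONE)
    for k,hh in zip(cs,h[0]):
        if hh[3]>=0 and cv2.contourArea(k)>100:
            t=np.zeros_like(dark); M=cv2.moments(k); u,v=M["m10"]/M["m00"],M["m01"]/M["m00"]
            print(" hole",round(u,1),round(v,1),cv2.boundingRect(k),onz(c,u,v,.048)[:2].round(4))
crop=np.hstack([cv2.resize(im[y:y+140,x:x+70],None,fx=4,fy=4,interpolation=cv2.INTER_CUBIC) for x,y in((133,190),(375,190))]+[cv2.resize(im[200:300,205:255],None,fx=4,fy=5.6,interpolation=cv2.INTER_CUBIC)])
cv2.imwrite("pics/crop1.png",crop); print(crop.shape)
crop2=cv2.resize(im[200:300,205:355],None,fx=5,fy=5,interpolation=cv2.INTER_CUBIC);cv2.imwrite("pics/crop2.png",crop2)
s=np.load("scene0.npy",allow_pickle=True).item()["image"]
cv2.imwrite("pics/crop3.png",cv2.resize(s[150:320,110:400],None,fx=2.7,fy=2.7,interpolation=cv2.INTER_CUBIC))
E
```

```text
jar cen (291.7, 219.0) circ 291.6 219.4 10.7 bb (282, 209, 21, 21) xy [ 0.542  -0.0138] [ 0.5412 -0.0134] rect 90.0 [20.0, 20.0]
jar cen (234.6, 218.5) circ 234.7 218.5 10.8 bb (224, 208, 22, 22) xy [0.5435 0.1089] [0.5435 0.1087] rect 56.3 [21.1, 20.8]
lemon cen (280.7, 267.9) circ 280.5 268.0 16.9 bb (268, 252, 26, 33) xy [0.4371 0.0099] [0.4369 0.0104] rect 63.4 [26.4, 27.3]
long cen (166.4, 260.4) circ 164.0 260.5 67.0 bb (140, 196, 54, 130) xy [0.4551 0.2682] [0.455  0.2735] rect 87.6 [127.9, 48.9]
 hole 167.7 294.8 (153, 278, 31, 34) [0.3788 0.2628]
 hole 165.1 255.6 (152, 243, 27, 27) [0.466  0.2713]
 hole 163.5 221.6 (151, 209, 26, 26) [0.5433 0.2775]
short cen (403.1, 263.5) circ 408.0 264.0 51.3 bb (378, 216, 53, 97) xy [ 0.4462 -0.2672] [ 0.445  -0.2783] rect 2.6 [48.9, 94.8]
 hole 400.5 281.3 (383, 259, 36, 46) [ 0.4065 -0.2597]
 hole 406.5 241.8 (394, 229, 26, 27) [ 0.4951 -0.2769]
(560, 760, 3)
```

View pics/crop1.png

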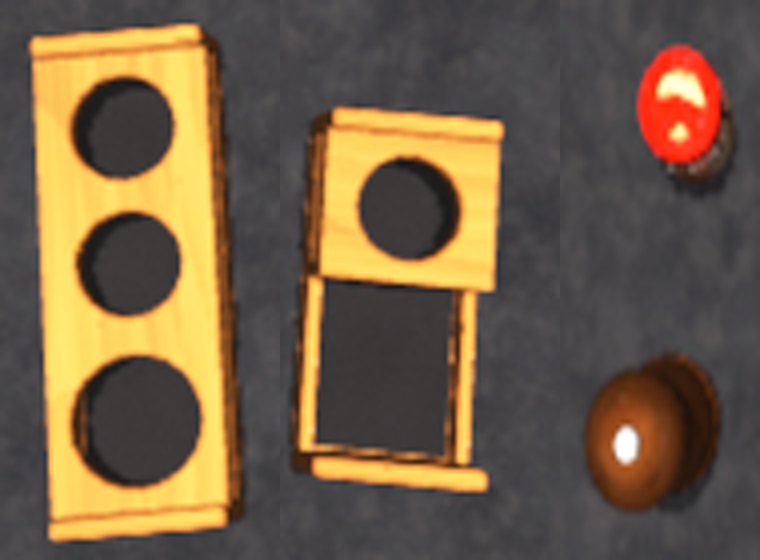

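View pics/crop2.png

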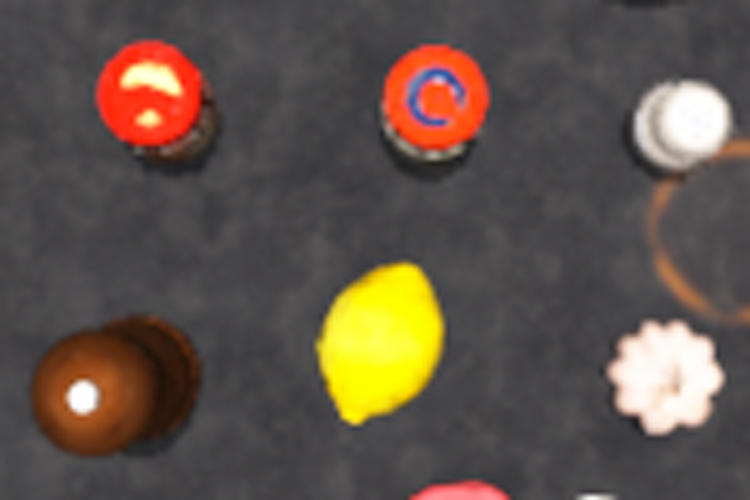

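View pics/crop3.png

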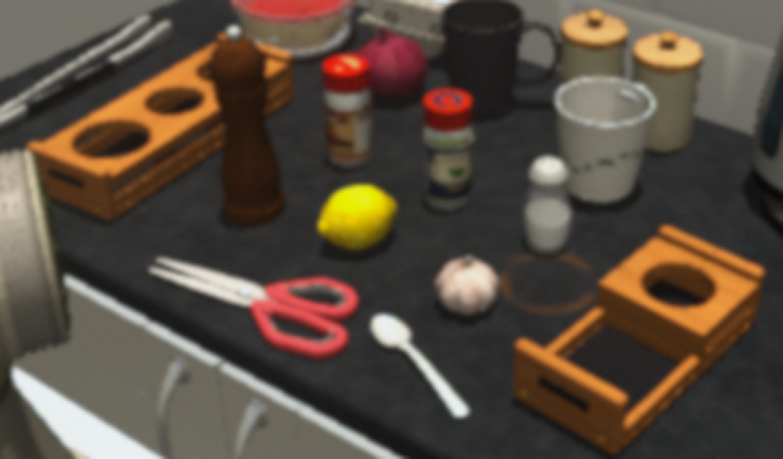

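```bash
python3 - <<'E'
from h import *
c=np.load("top0.npy",allow_pickle=True).item(); s=np.load("scene0.npy",allow_pickle=True).item()
for n,u,v,z in (("mill",221.6,279.6,.19),("mill head",205+95/5,200+392/5,.165),("shaker",343.8,223.8,.085),("lemon1",205+408/5,253,.028),("lemon2",205+350/5,284.4,.028),("garlic",338.2,275.5,.04),("mug",338,172,.095),("bayfloor",400.5,281.3,.012)):
    p=onz(c,u,v,z); print(n,p.round(4),"scene px",np.round(proj(s,p),1))
# cross-check from scene px (crop3): cap tops
for n,x,y,z in (("mill",233,33,.188),("jarA",346,60,.106),("jarB",448,98,.109),("shaker",547,163,.089),("lemon",357,217,.03),("well S",680,284,.048),("well L",110,138,.048),("well M",178,101,.048)):
    print("scene",n,onz(s,110+x/2.7,150+y/2.7,z)[:2].round(4))
E
```

```text
mill [0.4174 0.1235 0.19  ] scene px [196.6 160.7]
mill head [0.4187 0.1223 0.165 ] scene px [198.3 170.2]
shaker [ 0.5333 -0.129   0.085 ] scene px [313.  211.5]
lemon1 [ 0.4713 -0.0039  0.028 ] scene px [255.5 225.8]
lemon2 [0.3997 0.0231 0.028 ] scene px [228.  235.7]
garlic [ 0.4197 -0.1207  0.04  ] scene px [282.1 249.1]
mug [ 0.6474 -0.1173  0.095 ] scene px [333.1 187.1]
bayfloor [ 0.4048 -0.2702  0.012 ] scene px [336.1 288.8]
scene mill [0.4141 0.1214]
scene jarA [0.5517 0.1147]
scene jarB [ 0.545  -0.0125]
scene shaker [ 0.5314 -0.1289]
scene lemon [0.4347 0.008 ]
scene well S [ 0.4956 -0.28  ]
scene well L [0.3781 0.2666]
scene well M [0.4669 0.2673]
```

Call:
send_rows([
  {"dx":1.2,"dy":-1.6,"dz":0,"roll":0.6,"claw":1},
  {"dx":2.6,"dy":-3.4,"dz":0,"roll":1.3,"claw":1},
  {"dx":4,"dy":-5.3,"dz":0,"roll":2,"claw":1},
  {"dx":5.4,"dy":-7.2,"dz":0,"roll":2.7,"claw":1},
  {"dx":6.8,"dy":-9,"dz":0,"roll":3.2,"claw":1},
])

```text
clock: 0.72
tcp_pos: [0.4154, 0.2936, 0.2311]
orientation: [-0.0, -0.005, 1.0, -0.0]
wrist_force: [1.4, 0.3, 0.1]
finger_gap: 0.085
grip_force: 0.0
```

Call:
send_rows([
  {"dx":1.3,"dy":-1.8,"dz":-0.5,"roll":0,"claw":1},
  {"dx":2.6,"dy":-3.6,"dz":-1,"roll":0,"claw":1},
  {"dx":3.9,"dy":-5.6,"dz":-1.6,"roll":0,"claw":1},
  {"dx":5.15,"dy":-7.44,"dz":-2,"roll":0,"claw":1},
  {"dx":5.15,"dy":-7.44,"dz":-2,"roll":0,"claw":1},
])

```text
clock: 1.35
tcp_pos: [0.5447, 0.106, 0.1796]
orientation: [-0.001, -0.001, 1.0, -0.0]
wrist_force: [0.4, 0.4, 0.4]
finger_gap: 0.0854
grip_force: 0.0
```

```bash
python3 - <<'E'
from h import *
c=read_camera("wrist"); cv2.imwrite("pics/w1.png",c["image"]); print(get_state()["tcp_pos"]); W=np.array(c["world_to_cam"]); print((-W[:3,:3].T@W[:3,3]).round(3),W[:3,:3].round(3).tolist(),c["fx"],c["cx"],c["cy"])
E
```

```text
[0.54362886 0.10767851 0.18014532]
[0.463 0.106 0.323] [[-0.002, 1.0, -0.001], [-0.949, -0.002, -0.314], [-0.314, -0.0, 0.949]] 325.19226210127806 275.99824561253615 208.65414982221304
```

View pics/w1.png

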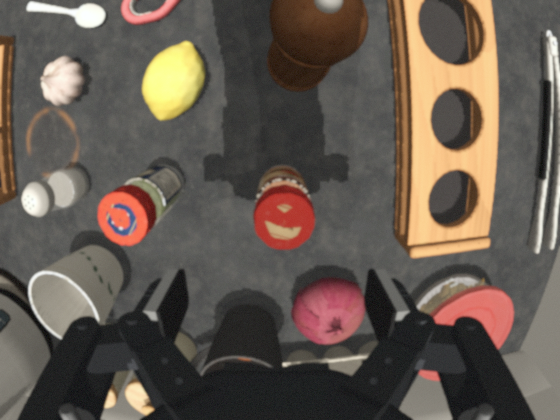

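```bash
cat >> h.py <<'E'
def fonz(c,u,v,z):
    a=np.array([u-c["cx"],v-c["cy"]]); r=np.hypot(*a); t=r/c["fx"]; a=a/max(r,1e-9)
    W=np.array(c["world_to_cam"]); R=W[:3,:3]; o=-R.T@W[:3,3]
    d=R.T@np.array([a[0]*np.sin(t),-a[1]*np.sin(t),-np.cos(t)])
    return (o+d*(z-o[2])/d[2])[:2].round(4)
E
python3 - <<'E'
from h import *
c=read_camera("wrist"); im=c["image"]; H,S,V=cv2.split(cv2.cvtColor(im,cv2.COLOR_BGR2HSV))
red=(((H<8)|(H>172))&(S>150)&(V>60)).astype(np.uint8)*255
cs,_=cv2.findContours(red,cv2.RETR_EXTERNAL,cv2.CHAIN_APPROX_NONE)
for k in cs:
    if cv2.contourArea(k)>400: (a,b),r=cv2.minEnclosingCircle(k); print(a,b,r,fonz(c,a,b,.106),fonz(c,a,b,.1))
for n,u,v,z in (("lemon",174,81,.028),("millknob",328,3,.188),("shaker",37,198,.085),("wL",450,27,.048),("wM",457,119,.048),("wS",453,198,.048)): print(n,fonz(c,u,v,z))
print(get_state()["joint_pos"].round(2))
E
```

```text
281.0 218.3333282470703 31.693065643310547 [0.5415 0.1116] [0.5437 0.1117]
124.62760925292969 215.55335998535156 29.808134078979492 [ 0.5403 -0.0082] [ 0.5425 -0.0113]
lemon [0.437 0.014]
millknob [0.4173 0.1291]
shaker [ 0.5316 -0.1166]
wL [0.3777 0.2666]
wM [0.4647 0.2765]
wS [0.5417 0.282 ]
[ 0.05  0.29 -0.11  1.17  0.    0.05]
```

Call:
send_rows([
  {"dx":0,"dy":0,"dz":0,"roll":1.2,"claw":1},
  {"dx":0,"dy":0.06,"dz":-0.4,"roll":2.4,"claw":1},
  {"dx":0,"dy":0.06,"dz":-0.8,"roll":3.6,"claw":1},
  {"dx":0,"dy":0.06,"dz":-1.2,"roll":4.8,"claw":1},
  {"dx":0,"dy":0.06,"dz":-1.6,"roll":5.6,"claw":1},
])

```text
clock: 2.08
tcp_pos: [0.5426, 0.1127, 0.1415]
orientation: [0.0, -0.388, 0.922, 0.0]
wrist_force: [-1.4, -0.6, -0.1]
finger_gap: 0.0855
grip_force: 0.0
```

Call:
send_rows([
  {"dx":0,"dy":0,"dz":-1.2,"roll":0,"claw":1},
  {"dx":0,"dy":0,"dz":-2.4,"roll":0,"claw":1},
  {"dx":0,"dy":0,"dz":-3.3,"roll":0,"claw":1},
  {"dx":0,"dy":0,"dz":-3.6,"roll":0,"claw":1},
  {"dx":0,"dy":0,"dz":-3.6,"roll":0,"claw":1},
])

```text
clock: 2.7
tcp_pos: [0.5431, 0.1118, 0.0516]
orientation: [-0.0, -0.385, 0.923, 0.0]
wrist_force: [0.7, 1.7, 1.3]
finger_gap: 0.0853
grip_force: 0.0
```

Call:
send_rows([
  {"dx":0,"dy":0,"dz":0,"roll":0,"claw":0.2},
  {"dx":0,"dy":0,"dz":0,"roll":0,"claw":-0.2},
  {"dx":0,"dy":0,"dz":0,"roll":0,"claw":-0.4},
  {"dx":0,"dy":0,"dz":0,"roll":0,"claw":-0.4},
  {"dx":0,"dy":0,"dz":0,"roll":0,"claw":-0.4},
], grip_force=40)

```text
clock: 3.32
tcp_pos: [0.5445, 0.1108, 0.0524]
orientation: [0.001, -0.384, 0.923, -0.0]
wrist_force: [-0.0, -0.0, 5.6]
finger_gap: 0.0437
grip_force: 40.8
```

Call:
send_rows([
  {"dx":0,"dy":0,"dz":0.6,"roll":0,"claw":-0.4},
  {"dx":0,"dy":0,"dz":1.6,"roll":0,"claw":-0.4},
  {"dx":0,"dy":0,"dz":2.6,"roll":0,"claw":-0.4},
  {"dx":0,"dy":0.3,"dz":3.4,"roll":0,"claw":-0.4},
  {"dx":0,"dy":1.3,"dz":3.4,"roll":0,"claw":-0.4},
])

```text
clock: 3.95
tcp_pos: [0.5449, 0.1429, 0.139]
orientation: [0.002, -0.383, 0.924, -0.001]
wrist_force: [0.4, 0.1, -0.9]
finger_gap: 0.0432
grip_force: 40.8
```

Call:
send_rows([
  {"dx":0,"dy":1.5,"dz":0,"roll":0,"claw":-0.4},
  {"dx":0,"dy":3.2,"dz":0,"roll":0,"claw":-0.4},
  {"dx":0,"dy":4.6,"dz":0,"roll":0,"claw":-0.4},
  {"dx":-0.06,"dy":5.4,"dz":0,"roll":0,"claw":-0.4},
  {"dx":-0.06,"dy":5.4,"dz":0,"roll":0,"claw":-0.4},
])

```text
clock: 4.58
tcp_pos: [0.5417, 0.2792, 0.1364]
orientation: [-0.0, -0.385, 0.923, -0.0]
wrist_force: [-0.5, 0.2, -0.4]
finger_gap: 0.043
grip_force: 40.8
```

```bash
python3 - <<'E'
from h import *
c=read_camera("wrist"); cv2.imwrite("pics/w2.png",c["image"]); print({k:np.round(v,4) for k,v in get_state().items() if k in("tcp_pos","wrist_force","finger_gap","grip_force")})
E
```

```text
{'tcp_pos': array([0.5418, 0.2782, 0.1363]), 'wrist_force': array([ 0.3131,  0.0044, -1.4738]), 'grip_force': np.float64(40.7783), 'finger_gap': np.float64(0.0435)}
```

View pics/w2.png

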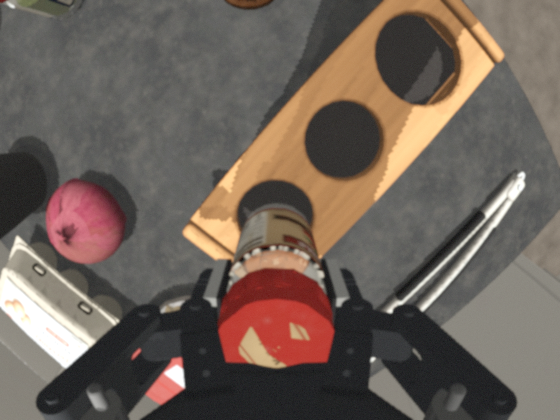

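```bash
python3 - <<'E'
from h import *
c=read_camera("wrist"); print([fonz(c,u,v,.048) for u,v in((418,58),(344,139))]); print(get_state()["tcp_pos"].round(4))
E
```

```text
[array([0.3809, 0.2661]), array([0.4662, 0.2726])]
[0.5419 0.2776 0.1363]
```

Call:
send_rows([
  {"dx":0,"dy":0,"dz":-0.7,"roll":0,"claw":-0.4},
  {"dx":0,"dy":0,"dz":-1.4,"roll":0,"claw":-0.4},
  {"dx":0,"dy":0,"dz":-2.1,"roll":0,"claw":-0.4},
  {"dx":0,"dy":0,"dz":-2.6,"roll":0,"claw":-0.4},
  {"dx":0,"dy":0,"dz":-2.8,"roll":0,"claw":-0.4},
])

```text
clock: 5.3
tcp_pos: [0.5418, 0.2773, 0.0656]
orientation: [-0.001, -0.384, 0.923, 0.0]
wrist_force: [0.1, 0.1, -0.4]
finger_gap: 0.0427
grip_force: 40.8
```

Call:
send_rows([
  {"dx":0,"dy":0,"dz":-0.08,"roll":0,"claw":-0.4},
  {"dx":0,"dy":0,"dz":-0.12,"roll":0,"claw":-0.4},
  {"dx":0,"dy":0,"dz":-0.16,"roll":0,"claw":-0.4},
  {"dx":0,"dy":0,"dz":-0.18,"roll":0,"claw":-0.4},
  {"dx":0,"dy":0,"dz":-0.18,"roll":0,"claw":-0.4},
])

```text
clock: 5.92
tcp_pos: [0.5424, 0.2785, 0.0624]
orientation: [0.0, -0.384, 0.923, 0.0]
wrist_force: [-0.2, -0.1, 2.6]
finger_gap: 0.0434
grip_force: 41.0
```

Call:
send_rows([
  {"dx":0,"dy":0,"dz":0,"roll":0,"claw":0.3},
  {"dx":0,"dy":0,"dz":0,"roll":0,"claw":0.7},
  {"dx":0,"dy":0,"dz":0,"roll":0,"claw":1},
  {"dx":0,"dy":0,"dz":0.5,"roll":0,"claw":1},
  {"dx":0,"dy":0,"dz":1.2,"roll":0,"claw":1},
])

```text
clock: 6.55
tcp_pos: [0.5418, 0.2782, 0.0923]
orientation: [-0.0, -0.384, 0.923, 0.0]
wrist_force: [1.1, -0.9, 0.0]
finger_gap: 0.0852
grip_force: 0.0
```

Call:
send_rows([
  {"dx":0,"dy":0,"dz":1.4,"roll":0,"claw":1},
  {"dx":0,"dy":0,"dz":2.8,"roll":0,"claw":1},
  {"dx":0,"dy":-1.6,"dz":3,"roll":0,"claw":1},
  {"dx":0,"dy":-3.6,"dz":3,"roll":0,"claw":1},
  {"dx":0,"dy":-5.8,"dz":3,"roll":0,"claw":1},
])

```text
clock: 7.18
tcp_pos: [0.5424, 0.1324, 0.1681]
orientation: [0.001, -0.385, 0.923, -0.0]
wrist_force: [0.9, -0.9, 0.5]
finger_gap: 0.0856
grip_force: 0.0
```

Call:
send_rows([
  {"dx":0,"dy":-2,"dz":0,"roll":0,"claw":1},
  {"dx":0,"dy":-4,"dz":0,"roll":0,"claw":1},
  {"dx":0,"dy":-5.2,"dz":0,"roll":0,"claw":1},
  {"dx":-0.04,"dy":-5.84,"dz":0,"roll":0,"claw":1},
  {"dx":-0.04,"dy":-5.84,"dz":0,"roll":0,"claw":1},
])

```text
clock: 7.8
tcp_pos: [0.5412, -0.0132, 0.1673]
orientation: [0.0, -0.384, 0.923, 0.0]
wrist_force: [0.4, 0.4, -0.0]
finger_gap: 0.0857
grip_force: 0.0
```

```bash
python3 - <<'E'
from h import *
print(get_state()["tcp_pos"].round(4))
c=read_camera("wrist"); im=c["image"]; cv2.imwrite("pics/w3.png",im); H,S,V=cv2.split(cv2.cvtColor(im,cv2.COLOR_BGR2HSV))
red=(((H<8)|(H>172))&(S>150)&(V>60)).astype(np.uint8)*255
cs,_=cv2.findContours(red,cv2.RETR_EXTERNAL,cv2.CHAIN_APPROX_NONE)
for k in cs:
    if cv2.contourArea(k)>400: (a,b),r=cv2.minEnclosingCircle(k); print(a,b,r,fonz(c,a,b,.105),fonz(c,a,b,.115))
E
```

```text
[ 0.5412 -0.0132  0.1673]
275.80133056640625 226.3331298828125 33.45073699951172 [ 0.5408 -0.0129] [ 0.538  -0.0157]
```

Call:
send_rows([
  {"dx":0,"dy":0,"dz":-1.3,"roll":0,"claw":1},
  {"dx":0,"dy":0,"dz":-2.7,"roll":0,"claw":1},
  {"dx":0,"dy":0,"dz":-4,"roll":0,"claw":1},
  {"dx":0,"dy":0,"dz":-4.6,"roll":0,"claw":1},
  {"dx":0,"dy":0,"dz":-4.6,"roll":0,"claw":1},
])

```text
clock: 8.48
tcp_pos: [0.5404, -0.0116, 0.0511]
orientation: [-0.001, -0.385, 0.923, 0.001]
wrist_force: [0.0, -0.3, 0.7]
finger_gap: 0.0853
grip_force: 0.0
```

Call:
send_rows([
  {"dx":0,"dy":0,"dz":0,"roll":0,"claw":0.2},
  {"dx":0,"dy":0,"dz":0,"roll":0,"claw":-0.2},
  {"dx":0,"dy":0,"dz":0,"roll":0,"claw":-0.4},
  {"dx":0,"dy":0,"dz":0,"roll":0,"claw":-0.4},
  {"dx":0,"dy":0,"dz":0,"roll":0,"claw":-0.4},
])

```text
clock: 9.1
tcp_pos: [0.5423, -0.0129, 0.0533]
orientation: [0.001, -0.384, 0.923, -0.001]
wrist_force: [-0.4, -0.3, 6.6]
finger_gap: 0.0431
grip_force: 40.2
```

Call:
send_rows([
  {"dx":0,"dy":0,"dz":0.6,"roll":0,"claw":-0.4},
  {"dx":0,"dy":0,"dz":1.6,"roll":0,"claw":-0.4},
  {"dx":0,"dy":0,"dz":2.6,"roll":0,"claw":-0.4},
  {"dx":0,"dy":0.3,"dz":3.4,"roll":0,"claw":-0.4},
  {"dx":0,"dy":1.3,"dz":3.4,"roll":0,"claw":-0.4},
])

```text
clock: 9.72
tcp_pos: [0.5426, 0.0191, 0.1396]
orientation: [0.002, -0.383, 0.924, -0.001]
wrist_force: [0.4, 1.4, -1.1]
finger_gap: 0.0429
grip_force: 40.6
```

Call:
send_rows([
  {"dx":-0.2,"dy":1.8,"dz":0,"roll":0,"claw":-0.4},
  {"dx":-0.5,"dy":3.6,"dz":0,"roll":0,"claw":-0.4},
  {"dx":-0.9,"dy":5.2,"dz":0,"roll":0,"claw":-0.4},
  {"dx":-1.5,"dy":6.8,"dz":0,"roll":0,"claw":-0.4},
  {"dx":-2.2,"dy":8.4,"dz":0,"roll":0,"claw":-0.4},
])

```text
clock: 10.35
tcp_pos: [0.4857, 0.231, 0.1376]
orientation: [0.0, -0.384, 0.923, 0.0]
wrist_force: [0.7, -0.0, -1.0]
finger_gap: 0.0428
grip_force: 40.6
```

Call:
send_rows([
  {"dx":-0.6,"dy":1.1,"dz":0,"roll":0,"claw":-0.4},
  {"dx":-0.82,"dy":1.7,"dz":0,"roll":0,"claw":-0.4},
  {"dx":-0.82,"dy":1.7,"dz":0,"roll":0,"claw":-0.4},
  {"dx":-0.82,"dy":1.7,"dz":0,"roll":0,"claw":-0.4},
  {"dx":-0.82,"dy":1.7,"dz":-0.5,"roll":0,"claw":-0.4},
])

```text
clock: 10.98
tcp_pos: [0.4671, 0.2717, 0.1248]
orientation: [0.001, -0.384, 0.924, -0.0]
wrist_force: [-0.3, 0.5, -1.5]
finger_gap: 0.0433
grip_force: 40.7
```

```bash
python3 - <<'E'
from h import *
c=read_camera("wrist"); cv2.imwrite("pics/w4.png",c["image"]); print(get_state()["tcp_pos"].round(4))
E
```

```text
[0.4655 0.2712 0.1223]
```

View pics/w4.png

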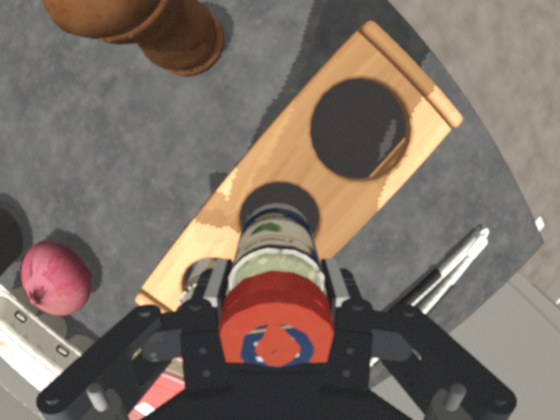

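Call:
send_rows([
  {"dx":0,"dy":0,"dz":-0.6,"roll":0,"claw":-0.4},
  {"dx":0,"dy":0,"dz":-1.2,"roll":0,"claw":-0.4},
  {"dx":0,"dy":0,"dz":-1.8,"roll":0,"claw":-0.4},
  {"dx":0,"dy":0,"dz":-2.1,"roll":0,"claw":-0.4},
  {"dx":0,"dy":0,"dz":-2.2,"roll":0,"claw":-0.4},
])

```text
clock: 11.65
tcp_pos: [0.4652, 0.2722, 0.0686]
orientation: [-0.001, -0.384, 0.923, 0.0]
wrist_force: [0.6, 0.5, -2.2]
finger_gap: 0.0429
grip_force: 40.7
```

Call:
send_rows([
  {"dx":0,"dy":0,"dz":-0.05,"roll":0,"claw":-0.4},
  {"dx":0,"dy":0,"dz":-0.1,"roll":0,"claw":-0.4},
  {"dx":0,"dy":0,"dz":-0.15,"roll":0,"claw":-0.4},
  {"dx":0,"dy":0,"dz":-0.2,"roll":0,"claw":-0.4},
  {"dx":0,"dy":0,"dz":-0.2,"roll":0,"claw":-0.4},
])

```text
clock: 12.28
tcp_pos: [0.4655, 0.2723, 0.0643]
orientation: [-0.0, -0.384, 0.923, 0.0]
wrist_force: [0.1, -0.3, -0.9]
finger_gap: 0.0434
grip_force: 40.7
```

Call:
send_rows([
  {"dx":0,"dy":0,"dz":-0.03,"roll":0,"claw":-0.4},
  {"dx":0,"dy":0,"dz":-0.06,"roll":0,"claw":-0.4},
  {"dx":0,"dy":0,"dz":-0.09,"roll":0,"claw":-0.4},
  {"dx":0,"dy":0,"dz":-0.12,"roll":0,"claw":-0.4},
  {"dx":0,"dy":0,"dz":-0.12,"roll":0,"claw":-0.4},
])

```text
clock: 12.9
tcp_pos: [0.4658, 0.2725, 0.0633]
orientation: [0.001, -0.384, 0.923, 0.0]
wrist_force: [-4.4, -1.4, 12.7]
finger_gap: 0.0427
grip_force: 41.9
```

Call:
send_rows([
  {"dx":0,"dy":0,"dz":0,"roll":0,"claw":0.3},
  {"dx":0,"dy":0,"dz":0,"roll":0,"claw":0.7},
  {"dx":0,"dy":0,"dz":0,"roll":0,"claw":1},
  {"dx":0,"dy":0,"dz":0.5,"roll":0,"claw":1},
  {"dx":0,"dy":0,"dz":1.4,"roll":0,"claw":1},
])

```text
clock: 13.52
tcp_pos: [0.465, 0.272, 0.0964]
orientation: [-0.001, -0.384, 0.923, 0.0]
wrist_force: [0.4, 0.1, 0.3]
finger_gap: 0.0853
grip_force: 0.0
```

Call:
send_rows([
  {"dx":0,"dy":0,"dz":1.6,"roll":0,"claw":1},
  {"dx":0,"dy":0,"dz":3.2,"roll":0,"claw":1},
  {"dx":0,"dy":0,"dz":4.8,"roll":0,"claw":1},
  {"dx":-0.3,"dy":-1,"dz":5.2,"roll":0,"claw":1},
  {"dx":-0.8,"dy":-2.6,"dz":5.2,"roll":0,"claw":1},
])

```text
clock: 14.15
tcp_pos: [0.4466, 0.2075, 0.2285]
orientation: [0.002, -0.385, 0.923, -0.0]
wrist_force: [0.0, -0.3, 0.2]
finger_gap: 0.0851
grip_force: 0.0
```

Call:
send_rows([
  {"dx":-0.5,"dy":-1.6,"dz":0,"roll":0,"claw":1},
  {"dx":-1,"dy":-2.9,"dz":0,"roll":0,"claw":1},
  {"dx":-1.13,"dy":-3.34,"dz":0,"roll":0,"claw":1},
  {"dx":-1.13,"dy":-3.34,"dz":0,"roll":0,"claw":1},
  {"dx":-1.13,"dy":-3.34,"dz":0,"roll":0,"claw":1},
])

```text
clock: 14.78
tcp_pos: [0.4179, 0.1245, 0.2266]
orientation: [0.0, -0.385, 0.923, 0.0]
wrist_force: [0.4, -1.1, -0.1]
finger_gap: 0.0854
grip_force: 0.0
```

```bash
python3 - <<'E'
from h import *
c=read_camera("wrist"); cv2.imwrite("pics/w5.png",c["image"]); print(get_state()["tcp_pos"].round(4))
im=c["image"];H,S,V=cv2.split(cv2.cvtColor(im,cv2.COLOR_BGR2HSV))
m=((V>170)&(S<60)).astype(np.uint8)*255
cs,_=cv2.findContours(m[120:330,200:360].copy(),cv2.RETR_EXTERNAL,cv2.CHAIN_APPROX_NONE)
for k in cs:
    if cv2.contourArea(k)>40: (a,b),r=cv2.minEnclosingCircle(k); print(a+200,b+120,r,fonz(c,a+200,b+120,.187))
E
```

```text
[0.4178 0.1246 0.2264]
281.5 243.0 7.159010887145996 [0.4165 0.1287]
```

View pics/w5.png

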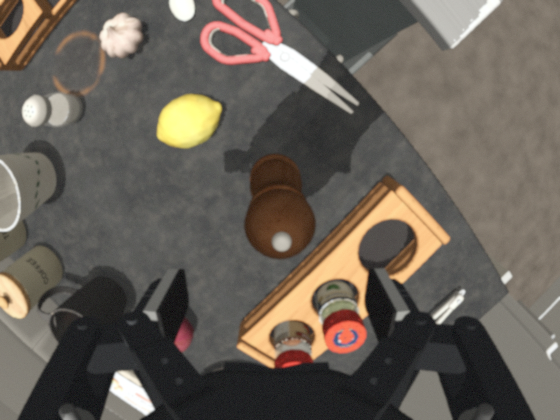

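Call:
send_rows([
  {"dx":0,"dy":0.06,"dz":-0.9,"roll":0,"claw":1},
  {"dx":0,"dy":0.06,"dz":-1.9,"roll":0,"claw":1},
  {"dx":0,"dy":0.06,"dz":-2.9,"roll":0,"claw":1},
  {"dx":0,"dy":0.06,"dz":-3.5,"roll":0,"claw":1},
  {"dx":0,"dy":0.06,"dz":-3.5,"roll":0,"claw":1},
])

```text
clock: 15.45
tcp_pos: [0.4165, 0.1259, 0.1376]
orientation: [-0.001, -0.385, 0.923, 0.001]
wrist_force: [-0.1, -0.2, 0.8]
finger_gap: 0.0854
grip_force: 0.0
```

Call:
send_rows([
  {"dx":0,"dy":0,"dz":0,"roll":0,"claw":0.4},
  {"dx":0,"dy":0,"dz":0,"roll":0,"claw":0},
  {"dx":0,"dy":0,"dz":0,"roll":0,"claw":-0.2},
  {"dx":0,"dy":0,"dz":0,"roll":0,"claw":-0.2},
  {"dx":0,"dy":0,"dz":0,"roll":0,"claw":-0.2},
], grip_force=50)

```text
clock: 16.08
tcp_pos: [0.4184, 0.1256, 0.1401]
orientation: [0.001, -0.384, 0.923, -0.0]
wrist_force: [-0.7, 1.2, 6.2]
finger_gap: 0.0475
grip_force: 51.2
```

Call:
send_rows([
  {"dx":0,"dy":0,"dz":0.3,"roll":0,"claw":-0.2},
  {"dx":0,"dy":0,"dz":0.8,"roll":0,"claw":-0.2},
  {"dx":0,"dy":0,"dz":1.6,"roll":0,"claw":-0.2},
  {"dx":0,"dy":0,"dz":2.6,"roll":0,"claw":-0.2},
  {"dx":0,"dy":0,"dz":3.2,"roll":0,"claw":-0.2},
])

```text
clock: 16.7
tcp_pos: [0.4178, 0.1253, 0.2205]
orientation: [0.001, -0.384, 0.923, -0.0]
wrist_force: [0.5, -0.5, -2.0]
finger_gap: 0.0473
grip_force: 51.7
```

Call:
send_rows([
  {"dx":-0.2,"dy":0.8,"dz":0,"roll":0,"claw":-0.2},
  {"dx":-0.6,"dy":2.2,"dz":0,"roll":0,"claw":-0.2},
  {"dx":-1,"dy":3.8,"dz":0,"roll":0,"claw":-0.2},
  {"dx":-1.4,"dy":5,"dz":0,"roll":0,"claw":-0.2},
  {"dx":-1.5,"dy":5.56,"dz":0,"roll":0,"claw":-0.2},
])

```text
clock: 17.32
tcp_pos: [0.3791, 0.2655, 0.2189]
orientation: [-0.0, -0.385, 0.923, 0.0]
wrist_force: [0.5, 0.7, -2.2]
finger_gap: 0.0474
grip_force: 52.0
```

Call:
send_rows([
  {"dx":0,"dy":0,"dz":0,"roll":0,"claw":-0.2},
  {"dx":0,"dy":0,"dz":0,"roll":0,"claw":-0.2},
  {"dx":0,"dy":0,"dz":0,"roll":0,"claw":-0.2},
  {"dx":0,"dy":0,"dz":0,"roll":0,"claw":-0.2},
  {"dx":0,"dy":0,"dz":-0.4,"roll":0,"claw":-0.2},
])

```text
clock: 17.95
tcp_pos: [0.3806, 0.2642, 0.2091]
orientation: [0.001, -0.384, 0.923, 0.0]
wrist_force: [0.1, 0.6, -2.2]
finger_gap: 0.0473
grip_force: 52.0
```

```bash
python3 - <<'E'
from h import *
c=read_camera("wrist"); cv2.imwrite("pics/w6.png",c["image"]); print(get_state()["tcp_pos"].round(4))
t=read_camera("top"); cv2.imwrite("pics/t6.png",t["image"])
E
```

```text
[0.3796 0.2639 0.2073]
```

View pics/w6.png

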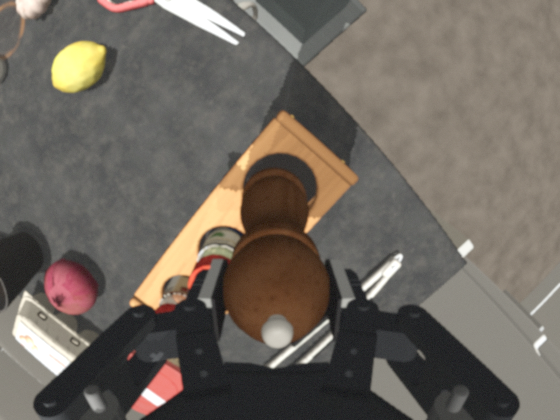

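```bash
python3 - <<'E'
from h import *
c=read_camera("wrist")
for p in((245,188),(318,183),(281,152)): print(fonz(c,*p,.048))
print(get_state()["tcp_pos"].round(4))
cv2.imwrite("pics/w6c.png",cv2.resize(c["image"][100:260,180:380],None,fx=4,fy=3.75,interpolation=cv2.INTER_CUBIC))
E
```

```text
[0.3986 0.242 ]
[0.3451 0.2881]
[0.3494 0.2416]
[0.3793 0.2639 0.2079]
```

View pics/w6c.png

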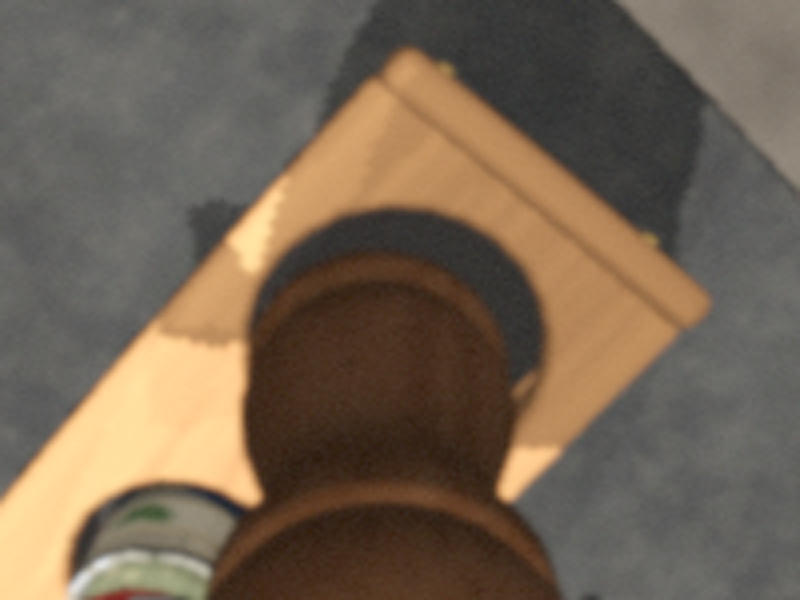

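```bash
python3 - <<'E'
from h import *
from scipy.optimize import least_squares
c=read_camera("wrist")
P=np.array([fonz(c,180+x/4,100+y/3.75,.048) for x,y in((262,290),(290,250),(330,222),(395,208),(465,222),(515,265),(543,320),(545,360))])
for R in (.037,None):
    f=(lambda q:np.hypot(*(P-q[:2]).T)-(R or q[2])); s=least_squares(f,[.38,.265,.037]); print(s.x.round(4),s.cost)
print(get_state()["tcp_pos"].round(4))
E
```

```text
[0.3796 0.2694 0.037 ] 1.1521285775278004e-06
[0.3784 0.2687 0.036 ] 2.901185995651871e-07
[0.3795 0.2641 0.2083]
```

Call:
send_rows([
  {"dx":0,"dy":0.09,"dz":-0.4,"roll":0,"claw":-0.2},
  {"dx":0,"dy":0.09,"dz":-0.9,"roll":0,"claw":-0.2},
  {"dx":0,"dy":0.09,"dz":-1.4,"roll":0,"claw":-0.2},
  {"dx":0,"dy":0.09,"dz":-1.9,"roll":0,"claw":-0.2},
  {"dx":0,"dy":0.09,"dz":-2.1,"roll":0,"claw":-0.2},
])

```text
clock: 18.77
tcp_pos: [0.3792, 0.2663, 0.1551]
orientation: [-0.001, -0.384, 0.923, 0.0]
wrist_force: [0.1, 0.1, -2.0]
finger_gap: 0.0475
grip_force: 52.0
```

Call:
send_rows([
  {"dx":0,"dy":0,"dz":-0.05,"roll":0,"claw":-0.2},
  {"dx":0,"dy":0,"dz":-0.1,"roll":0,"claw":-0.2},
  {"dx":0,"dy":0,"dz":-0.15,"roll":0,"claw":-0.2},
  {"dx":0,"dy":0,"dz":-0.2,"roll":0,"claw":-0.2},
  {"dx":0,"dy":0,"dz":-0.2,"roll":0,"claw":-0.2},
])

```text
clock: 19.4
tcp_pos: [0.3798, 0.2665, 0.1513]
orientation: [0.0, -0.384, 0.923, 0.0]
wrist_force: [-0.1, 0.3, -1.3]
finger_gap: 0.0474
grip_force: 52.0
```

Call:
send_rows([
  {"dx":0,"dy":0,"dz":-0.03,"roll":0,"claw":-0.2},
  {"dx":0,"dy":0,"dz":-0.06,"roll":0,"claw":-0.2},
  {"dx":0,"dy":0,"dz":-0.09,"roll":0,"claw":-0.2},
  {"dx":0,"dy":0,"dz":-0.1,"roll":0,"claw":-0.2},
  {"dx":0,"dy":0,"dz":-0.1,"roll":0,"claw":-0.2},
])

```text
clock: 20.02
tcp_pos: [0.3806, 0.2671, 0.1501]
orientation: [0.001, -0.384, 0.923, 0.0]
wrist_force: [-1.7, -1.0, 7.2]
finger_gap: 0.0473
grip_force: 52.7
```

Call:
send_rows([
  {"dx":0,"dy":0,"dz":0,"roll":0,"claw":0.3},
  {"dx":0,"dy":0,"dz":0,"roll":0,"claw":0.7},
  {"dx":0,"dy":0,"dz":0,"roll":0,"claw":1},
  {"dx":0,"dy":0,"dz":0.5,"roll":0,"claw":1},
  {"dx":0,"dy":0,"dz":1.4,"roll":0,"claw":1},
])

```text
clock: 20.65
tcp_pos: [0.3793, 0.2663, 0.1841]
orientation: [-0.001, -0.384, 0.923, 0.0]
wrist_force: [-0.3, 0.4, 0.7]
finger_gap: 0.0855
grip_force: 0.0
```

Call:
send_rows([
  {"dx":0,"dy":0,"dz":1.4,"roll":0,"claw":1},
  {"dx":0,"dy":0,"dz":2.6,"roll":0,"claw":1},
  {"dx":0.3,"dy":-1.4,"dz":2.6,"roll":-1.2,"claw":1},
  {"dx":0.7,"dy":-3.2,"dz":2.6,"roll":-2.4,"claw":1},
  {"dx":1.2,"dy":-5.2,"dz":2.6,"roll":-3.6,"claw":1},
])

```text
clock: 21.28
tcp_pos: [0.4102, 0.1357, 0.2499]
orientation: [0.001, -0.141, 0.99, 0.0]
wrist_force: [0.5, -0.3, 0.6]
finger_gap: 0.0854
grip_force: 0.0
```

Call:
send_rows([
  {"dx":0.5,"dy":-2,"dz":-0.5,"roll":-1.2,"claw":1},
  {"dx":0.9,"dy":-4,"dz":-1.5,"roll":-2.4,"claw":1},
  {"dx":1.04,"dy":-5.04,"dz":-2,"roll":-3.6,"claw":1},
  {"dx":1.04,"dy":-5.04,"dz":-2.8,"roll":-4.64,"claw":1},
  {"dx":1.04,"dy":-5.04,"dz":-2.8,"roll":-4.64,"claw":1},
])

```text
clock: 21.9
tcp_pos: [0.4349, 0.0103, 0.1783]
orientation: [-0.001, 0.18, 0.984, 0.0]
wrist_force: [0.5, -0.3, 0.7]
finger_gap: 0.0853
grip_force: 0.0
```

```bash
python3 - <<'E'
from h import *
c=read_camera("wrist"); cv2.imwrite("pics/w7.png",c["image"]); print(get_state()["tcp_pos"].round(4))
im=c["image"];H,S,V=cv2.split(cv2.cvtColor(im,cv2.COLOR_BGR2HSV))
m=((H>20)&(H<35)&(S>150)&(V>90)).astype(np.uint8)*255
cs,_=cv2.findContours(m,cv2.RETR_EXTERNAL,cv2.CHAIN_APPROX_NONE)
k=max(cs,key=cv2.contourArea)[:,0]
P=np.array([fonz(c,u,v,.028) for u,v in k]); w=P.mean(0); e=cv2.fitEllipse((P*1000).astype(np.float32)); print(e)
r=cv2.minAreaRect((P*1000).astype(np.float32)); print(r)
h=cv2.convexHull((P*1000).astype(np.float32))[:,0]; D=np.linalg.norm(h[:,None]-h[None],axis=2); i,j=np.unravel_index(D.argmax(),D.shape); print(D.max(),h[i],h[j])
E
```

```text
[0.4356 0.0105 0.1792]
((422.0733337402344, -2.7459537982940674), (12.433307647705078, 24.09674072265625), 51.95581817626953)
((421.2905578613281, -4.946949005126953), (13.274005889892578, 23.185951232910156), 27.165040969848633)
25.767048 [432.1 -11.8] [410.8   2.7]
```

View pics/w7.png

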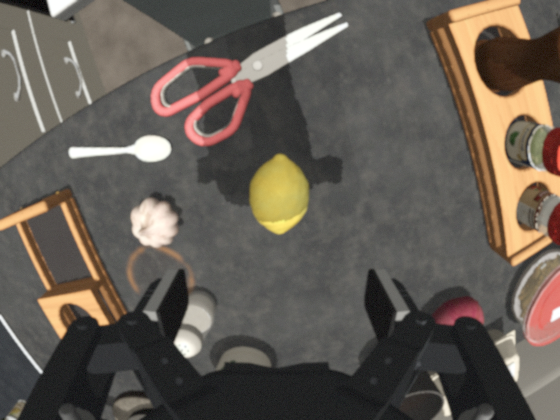

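Call:
send_rows([
  {"dx":0,"dy":0.04,"dz":-1.6,"roll":0,"claw":1},
  {"dx":0,"dy":0.04,"dz":-3.3,"roll":0,"claw":1},
  {"dx":0,"dy":0.04,"dz":-5,"roll":0,"claw":1},
  {"dx":0,"dy":0.04,"dz":-6.2,"roll":0,"claw":1},
  {"dx":0,"dy":0.04,"dz":-6.5,"roll":0,"claw":1},
])

```text
clock: 22.58
tcp_pos: [0.4353, 0.0122, 0.0158]
orientation: [-0.001, 0.178, 0.984, 0.0]
wrist_force: [0.4, -0.2, 0.1]
finger_gap: 0.0855
grip_force: 0.0
```

Call:
send_rows([
  {"dx":0,"dy":0,"dz":0,"roll":0,"claw":0.7},
  {"dx":0,"dy":0,"dz":0,"roll":0,"claw":0.4},
  {"dx":0,"dy":0,"dz":0,"roll":0,"claw":0.1},
  {"dx":0,"dy":0,"dz":0,"roll":0,"claw":0},
  {"dx":0,"dy":0,"dz":0,"roll":0,"claw":0},
], grip_force=30)

```text
clock: 23.2
tcp_pos: [0.4374, 0.0115, 0.0182]
orientation: [0.002, 0.18, 0.984, 0.0]
wrist_force: [-1.5, 0.6, 8.3]
finger_gap: 0.0526
grip_force: 29.9
```

Call:
send_rows([
  {"dx":0,"dy":0,"dz":0.4,"roll":0,"claw":0},
  {"dx":0,"dy":0,"dz":1.2,"roll":0,"claw":0},
  {"dx":0,"dy":0,"dz":2.2,"roll":0,"claw":0},
  {"dx":0,"dy":0,"dz":3.2,"roll":0,"claw":0},
  {"dx":0,"dy":-0.3,"dz":4,"roll":0,"claw":0},
])

```text
clock: 23.82
tcp_pos: [0.4362, 0.0042, 0.1183]
orientation: [0.001, 0.179, 0.984, 0.0]
wrist_force: [0.9, 0.8, -2.0]
finger_gap: 0.0521
grip_force: 31.7
```

Call:
send_rows([
  {"dx":-0.1,"dy":-1.2,"dz":0,"roll":0.4,"claw":0},
  {"dx":-0.3,"dy":-2.6,"dz":0,"roll":0.8,"claw":0},
  {"dx":-0.5,"dy":-4.2,"dz":0,"roll":1.2,"claw":0},
  {"dx":-0.7,"dy":-5.8,"dz":0,"roll":1.6,"claw":0},
  {"dx":-0.9,"dy":-7.4,"dz":0,"roll":2,"claw":0},
])

```text
clock: 24.45
tcp_pos: [0.4132, -0.1823, 0.1173]
orientation: [0.001, 0.04, 0.999, -0.0]
wrist_force: [0.4, 1.0, -2.2]
finger_gap: 0.0523
grip_force: 31.7
```

Call:
send_rows([
  {"dx":-0.2,"dy":-1.4,"dz":0,"roll":0,"claw":0},
  {"dx":-0.38,"dy":-2.6,"dz":0,"roll":0,"claw":0},
  {"dx":-0.38,"dy":-3.4,"dz":0,"roll":0,"claw":0},
  {"dx":-0.38,"dy":-3.5,"dz":0,"roll":0,"claw":0},
  {"dx":-0.38,"dy":-3.5,"dz":0,"roll":0,"claw":0},
])

```text
clock: 25.08
tcp_pos: [0.4038, -0.2677, 0.1163]
orientation: [-0.0, 0.041, 0.999, 0.0]
wrist_force: [-0.3, 0.4, -1.7]
finger_gap: 0.0523
grip_force: 31.7
```

```bash
python3 - <<'E'
from h import *
c=read_camera("wrist"); cv2.imwrite("pics/w8.png",c["image"]); s=get_state(); print(s["tcp_pos"].round(4),s["finger_gap"],s["wrist_force"].round(1))
E
```

```text
[ 0.4037 -0.2674  0.1163] 0.05220617348336802 [ 0.2  0.6 -1. ]
```

View pics/w8.png

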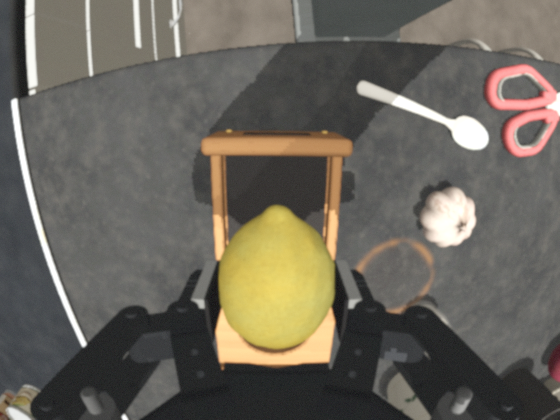

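Call:
send_rows([
  {"dx":0,"dy":0,"dz":-0.8,"roll":0,"claw":0},
  {"dx":0,"dy":0,"dz":-1.7,"roll":0,"claw":0},
  {"dx":0,"dy":0,"dz":-2.5,"roll":0,"claw":0},
  {"dx":0,"dy":0,"dz":-3.1,"roll":0,"claw":0},
  {"dx":0,"dy":0,"dz":-3.3,"roll":0,"claw":0},
])

```text
clock: 25.75
tcp_pos: [0.4035, -0.2673, 0.033]
orientation: [-0.001, 0.041, 0.999, 0.001]
wrist_force: [0.6, -0.1, -0.8]
finger_gap: 0.0523
grip_force: 31.8
```

Call:
send_rows([
  {"dx":0,"dy":0,"dz":-0.08,"roll":0,"claw":0},
  {"dx":0,"dy":0,"dz":-0.14,"roll":0,"claw":0},
  {"dx":0,"dy":0,"dz":-0.2,"roll":0,"claw":0},
  {"dx":0,"dy":0,"dz":-0.24,"roll":0,"claw":0},
  {"dx":0,"dy":0,"dz":-0.24,"roll":0,"claw":0},
])

```text
clock: 26.38
tcp_pos: [0.404, -0.2687, 0.0283]
orientation: [0.0, 0.041, 0.999, -0.0]
wrist_force: [-0.9, 0.7, 2.8]
finger_gap: 0.0522
grip_force: 32.1
```

Call:
send_rows([
  {"dx":0,"dy":0,"dz":0,"roll":0,"claw":0.4},
  {"dx":0,"dy":0,"dz":0,"roll":0,"claw":0.6},
  {"dx":0,"dy":0,"dz":0,"roll":0,"claw":0.8},
  {"dx":0,"dy":0,"dz":0.2,"roll":0,"claw":0.9},
  {"dx":0,"dy":0,"dz":0.8,"roll":0,"claw":1},
])

```text
clock: 27.0
tcp_pos: [0.4033, -0.268, 0.0479]
orientation: [-0.001, 0.041, 0.999, 0.001]
wrist_force: [0.1, 0.4, 0.8]
finger_gap: 0.0854
grip_force: 0.0
```

Call:
send_rows([
  {"dx":0,"dy":0,"dz":1.4,"roll":0,"claw":1},
  {"dx":0,"dy":0,"dz":2.8,"roll":0,"claw":1},
  {"dx":0.6,"dy":0.6,"dz":3.7,"roll":0,"claw":1},
  {"dx":1.8,"dy":2,"dz":3.7,"roll":0,"claw":1},
  {"dx":3.2,"dy":3.4,"dz":3.7,"roll":0,"claw":1},
])

```text
clock: 27.62
tcp_pos: [0.4849, -0.1832, 0.1423]
orientation: [0.001, 0.042, 0.999, -0.001]
wrist_force: [-0.0, -0.6, 0.4]
finger_gap: 0.0854
grip_force: 0.0
```

Call:
send_rows([
  {"dx":1.2,"dy":1.3,"dz":0,"roll":0,"claw":1},
  {"dx":1.9,"dy":2.2,"dz":0,"roll":0,"claw":1},
  {"dx":1.94,"dy":2.22,"dz":0,"roll":0,"claw":1},
  {"dx":1.94,"dy":2.22,"dz":0,"roll":0,"claw":1},
  {"dx":1.94,"dy":2.22,"dz":0,"roll":0,"claw":1},
])

```text
clock: 28.25
tcp_pos: [0.5318, -0.1288, 0.1406]
orientation: [-0.0, 0.042, 0.999, -0.0]
wrist_force: [0.1, 0.4, -0.8]
finger_gap: 0.0854
grip_force: 0.0
```

```bash
python3 - <<'E'
from h import *
c=read_camera("wrist"); im=c["image"]; s=get_state(); print(s["tcp_pos"].round(4))
H,S,V=cv2.split(cv2.cvtColor(im,cv2.COLOR_BGR2HSV))
m=((V>140)&(S<60)).astype(np.uint8)*255
cs,_=cv2.findContours(m,cv2.RETR_EXTERNAL,cv2.CHAIN_APPROX_NONE)
for k in cs:
    if cv2.contourArea(k)>150: (a,b),r=cv2.minEnclosingCircle(k); print(cv2.boundingRect(k),round(a),round(b),round(r),fonz(c,a,b,.08))
cv2.imwrite("pics/w9.png",im)
t=read_camera("top")["image"]; H,S,V=cv2.split(cv2.cvtColor(t,cv2.COLOR_BGR2HSV))
m=((H>20)&(H<35)&(S>150)&(V>90)).astype(np.uint8)*255; m[:, :370]=0; m[:250]=0; m[320:]=0
print("lemon px",[(cv2.boundingRect(k),cv2.contourArea(k)) for k in cv2.findContours(m,0,1)[0] if cv2.contourArea(k)>50]); cv2.imwrite("pics/t9.png",t)
E
```

```text
[ 0.5318 -0.1288  0.1406]
(103, 398, 32, 22) 118 411 17 [ 0.7474 -0.328 ]
(510, 325, 50, 87) 546 368 45 [0.7664 0.2066]
(247, 322, 114, 53) 304 358 57 [ 0.655  -0.1149]
(0, 271, 38, 83) 18 312 45 [ 0.6088 -0.4045]
(255, 187, 48, 67) 278 220 33 [ 0.5262 -0.1266]
(242, 36, 67, 63) 275 68 33 [ 0.4276 -0.1204]
lemon px []
```

Call:
send_rows([
  {"dx":0,"dy":0,"dz":-1,"roll":0,"claw":1},
  {"dx":0,"dy":0,"dz":-2.2,"roll":0,"claw":1},
  {"dx":0,"dy":0,"dz":-3.3,"roll":0,"claw":1},
  {"dx":0,"dy":0,"dz":-3.9,"roll":0,"claw":1},
  {"dx":0,"dy":0,"dz":-3.9,"roll":0,"claw":1},
])

```text
clock: 28.98
tcp_pos: [0.5314, -0.128, 0.042]
orientation: [-0.001, 0.041, 0.999, 0.0]
wrist_force: [-0.1, -0.1, 0.1]
finger_gap: 0.0855
grip_force: 0.0
```

Call:
send_rows([
  {"dx":0,"dy":0,"dz":0,"roll":0,"claw":0.2},
  {"dx":0,"dy":0,"dz":0,"roll":0,"claw":-0.2},
  {"dx":0,"dy":0,"dz":0,"roll":0,"claw":-0.4},
  {"dx":0,"dy":0,"dz":0,"roll":0,"claw":-0.4},
  {"dx":0,"dy":0,"dz":0,"roll":0,"claw":-0.4},
], grip_force=40)

```text
clock: 29.6
tcp_pos: [0.5333, -0.1282, 0.044]
orientation: [0.001, 0.041, 0.999, -0.0]
wrist_force: [0.3, 0.7, 4.9]
finger_gap: 0.0352
grip_force: 39.6
```

Call:
send_rows([
  {"dx":0,"dy":0,"dz":0.5,"roll":0,"claw":-0.4},
  {"dx":0,"dy":0,"dz":1.4,"roll":0,"claw":-0.4},
  {"dx":0,"dy":0,"dz":2.6,"roll":0,"claw":-0.4},
  {"dx":0,"dy":0,"dz":3.6,"roll":0,"claw":-0.4},
  {"dx":0,"dy":0,"dz":4,"roll":0,"claw":-0.4},
])

```text
clock: 30.22
tcp_pos: [0.5331, -0.1283, 0.1448]
orientation: [0.001, 0.041, 0.999, -0.0]
wrist_force: [0.4, 0.3, -0.9]
finger_gap: 0.0352
grip_force: 39.7
```

Call:
send_rows([
  {"dx":-0.2,"dy":-0.9,"dz":0,"roll":0,"claw":-0.4},
  {"dx":-0.6,"dy":-2.4,"dz":0,"roll":0,"claw":-0.4},
  {"dx":-1,"dy":-4,"dz":0,"roll":0,"claw":-0.4},
  {"dx":-1.4,"dy":-5.4,"dz":0,"roll":0,"claw":-0.4},
  {"dx":-1.5,"dy":-5.96,"dz":0,"roll":0,"claw":-0.4},
])

```text
clock: 30.85
tcp_pos: [0.4939, -0.2785, 0.1422]
orientation: [-0.0, 0.042, 0.999, 0.0]
wrist_force: [0.0, 0.2, -0.6]
finger_gap: 0.0349
grip_force: 39.7
```

Call:
send_rows([
  {"dx":0,"dy":0,"dz":0,"roll":0,"claw":-0.4},
  {"dx":0,"dy":0,"dz":-0.3,"roll":0,"claw":-0.4},
  {"dx":0,"dy":0,"dz":-0.6,"roll":0,"claw":-0.4},
  {"dx":0,"dy":0,"dz":-0.8,"roll":0,"claw":-0.4},
  {"dx":0,"dy":0,"dz":-0.8,"roll":0,"claw":-0.4},
])

```text
clock: 31.48
tcp_pos: [0.4946, -0.2762, 0.1221]
orientation: [-0.001, 0.041, 0.999, 0.0]
wrist_force: [0.3, 1.5, -0.5]
finger_gap: 0.0348
grip_force: 39.7
```

```bash
python3 - <<'E'
from h import *
c=read_camera("wrist"); im=c["image"]; s=get_state(); print(s["tcp_pos"].round(4))
t=read_camera("scene")
u,v=map(int,proj(t,(.495,-.278,.12))); print(u,v)
a=cv2.resize(im[120:380,180:380],(400,520)); b=cv2.resize(t["image"][max(v-70,0):v+60,u-50:u+50],(400,520),interpolation=cv2.INTER_CUBIC)
cv2.imwrite("pics/w10.png",np.hstack([a,b]))
E
```

```text
[ 0.4948 -0.2765  0.1225]
364 227
```

View pics/w10.png

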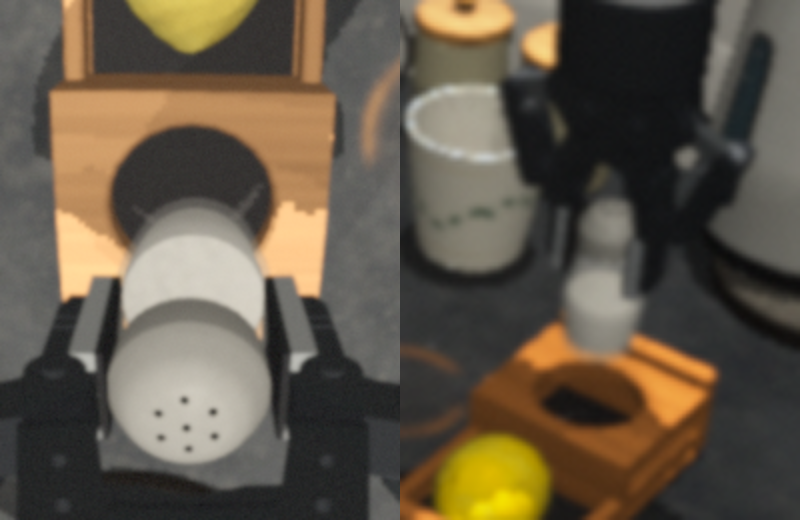

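Call:
send_rows([
  {"dx":0,"dy":0,"dz":-0.6,"roll":0,"claw":-0.4},
  {"dx":0,"dy":0,"dz":-1.2,"roll":0,"claw":-0.4},
  {"dx":0,"dy":0,"dz":-1.8,"roll":0,"claw":-0.4},
  {"dx":0,"dy":0,"dz":-2.3,"roll":0,"claw":-0.4},
  {"dx":0,"dy":0,"dz":-2.5,"roll":0,"claw":-0.4},
])

```text
clock: 32.2
tcp_pos: [0.4942, -0.2765, 0.0589]
orientation: [-0.001, 0.041, 0.999, 0.001]
wrist_force: [-0.6, 0.5, -0.9]
finger_gap: 0.0348
grip_force: 39.7
```

Call:
send_rows([
  {"dx":0,"dy":0,"dz":-0.05,"roll":0,"claw":-0.4},
  {"dx":0,"dy":0,"dz":-0.1,"roll":0,"claw":-0.4},
  {"dx":0,"dy":0,"dz":-0.15,"roll":0,"claw":-0.4},
  {"dx":0,"dy":0,"dz":-0.2,"roll":0,"claw":-0.4},
  {"dx":0,"dy":0,"dz":-0.2,"roll":0,"claw":-0.4},
])

```text
clock: 32.83
tcp_pos: [0.4949, -0.2769, 0.0554]
orientation: [0.0, 0.041, 0.999, 0.0]
wrist_force: [-0.4, 0.7, -1.1]
finger_gap: 0.0346
grip_force: 39.7
```

Call:
send_rows([
  {"dx":0,"dy":0,"dz":-0.03,"roll":0,"claw":-0.4},
  {"dx":0,"dy":0,"dz":-0.06,"roll":0,"claw":-0.4},
  {"dx":0,"dy":0,"dz":-0.09,"roll":0,"claw":-0.4},
  {"dx":0,"dy":0,"dz":-0.1,"roll":0,"claw":-0.4},
  {"dx":0,"dy":0,"dz":-0.1,"roll":0,"claw":-0.4},
])

```text
clock: 33.45
tcp_pos: [0.4955, -0.2771, 0.0541]
orientation: [0.001, 0.041, 0.999, -0.0]
wrist_force: [-1.3, 2.1, 7.1]
finger_gap: 0.035
grip_force: 40.9
```

Contact with the floor; release and back off upward.

Call:
send_rows([
  {"dx":0,"dy":0,"dz":0,"roll":0,"claw":0.1},
  {"dx":0,"dy":0,"dz":0,"roll":0,"claw":0.5},
  {"dx":0,"dy":0,"dz":0,"roll":0,"claw":0.9},
  {"dx":0,"dy":0,"dz":0.2,"roll":0,"claw":1},
  {"dx":0,"dy":0,"dz":0.9,"roll":0,"claw":1},
])

```text
clock: 34.08
tcp_pos: [0.4941, -0.2764, 0.0747]
orientation: [-0.001, 0.041, 0.999, 0.001]
wrist_force: [0.0, 0.1, 0.4]
finger_gap: 0.0856
grip_force: 0.0
```

Call:
send_rows([
  {"dx":0,"dy":0,"dz":1.2,"roll":0,"claw":1},
  {"dx":0,"dy":0,"dz":2.6,"roll":0,"claw":1},
  {"dx":0,"dy":0,"dz":4,"roll":0,"claw":1},
  {"dx":0,"dy":0.6,"dz":5.4,"roll":0,"claw":1},
  {"dx":0,"dy":2,"dz":6,"roll":0,"claw":1},
])

```text
clock: 34.7
tcp_pos: [0.4958, -0.2281, 0.2279]
orientation: [0.002, 0.042, 0.999, -0.001]
wrist_force: [-0.1, -0.1, 0.6]
finger_gap: 0.0856
grip_force: 0.0
```

Call:
send_rows([
  {"dx":-0.2,"dy":1.6,"dz":0,"roll":0,"claw":1},
  {"dx":-0.6,"dy":3.2,"dz":0,"roll":0,"claw":1},
  {"dx":-1,"dy":4.8,"dz":0,"roll":0,"claw":1},
  {"dx":-1,"dy":6,"dz":0,"roll":0,"claw":1},
  {"dx":-1,"dy":6,"dz":0,"roll":0,"claw":1},
])

```text
clock: 35.33
tcp_pos: [0.4696, -0.0753, 0.2259]
orientation: [0.0, 0.04, 0.999, 0.0]
wrist_force: [-0.5, -1.2, 1.0]
finger_gap: 0.0855
grip_force: 0.0
```

```bash
python3 - <<'E'
from h import *
t=read_camera("top"); im=t["image"]; H,S,V=cv2.split(cv2.cvtColor(im,cv2.COLOR_BGR2HSV)); cv2.imwrite("pics/t10.png",im)
def blobs(m,n,z,roi,amin=20):
    x0,y0,x1,y1=roi; k=np.zeros(m.shape,np.uint8); k[y0:y1,x0:x1]=m[y0:y1,x0:x1]*255
    for q in cv2.findContours(k,cv2.RETR_EXTERNAL,cv2.CHAIN_APPROX_NONE)[0]:
        if cv2.contourArea(q)>amin: (a,b),r=cv2.minEnclosingCircle(q); print(n,round(a,1),round(b,1),round(r,1),onz(t,a,b,z)[:2].round(4))
blobs(((H<8)|(H>172))&(S>150)&(V>60),"jar",.117,(140,190,200,300),60)
blobs((V>170)&(S<60),"knob",.199,(140,270,200,320),4)
blobs((V>120)&(S<60),"shaker",.095,(385,220,435,265),20)
blobs((H>20)&(H<35)&(S>150)&(V>120),"lemonish",.04,(383,262,420,304),60)
blobs((V>130)&(S<60),"garlic",.04,(320,255,360,300),60)
blobs(((H<8)|(H>165))&(S>90)&(V>50),"onion",.05,(195,145,240,190),60)
blobs((V>130)&(S<60),"mug",.095,(310,140,365,200),200)
print(get_state()["tcp_pos"])
E
```

```text
jar 157.5 255.0 11.2 [0.466  0.2685]
jar 156.7 219.6 11.3 [0.5406 0.2727]
knob 144.5 301.5 2.9 [0.3779 0.2658]
shaker 409.5 242.0 32.9 [ 0.4923 -0.2689]
garlic 341.5 277.0 28.1 [ 0.4163 -0.1281]
onion 216.2 166.4 17.6 [0.6716 0.1589]
mug 337.5 166.5 25.6 [ 0.6598 -0.1165]
[ 0.4699556  -0.07645568  0.22578801]
```

Call:
send_rows([
  {"dx":0,"dy":1.6,"dz":0,"roll":0,"claw":1},
  {"dx":0,"dy":3.2,"dz":0,"roll":0,"claw":1},
  {"dx":0,"dy":4.8,"dz":0,"roll":0,"claw":1},
  {"dx":0,"dy":5,"dz":0,"roll":0,"claw":1},
  {"dx":0,"dy":5,"dz":0,"roll":0,"claw":1},
])

```text
clock: 36.0
tcp_pos: [0.4702, 0.0473, 0.2253]
orientation: [0.0, 0.041, 0.999, -0.0]
wrist_force: [0.7, -0.0, -0.1]
finger_gap: 0.0853
grip_force: 0.0
```

```bash
python3 - <<'E'
from h import *
t=read_camera("top"); im=t["image"]; cv2.imwrite("pics/t11.png",im)
hsv=cv2.cvtColor(im,cv2.COLOR_BGR2HSV); H,S,V=cv2.split(hsv)
u,v=map(int,proj(t,(.404,-.269,.04))); print("bay",u,v,hsv[v,u],hsv[v,u+12],hsv[v-10,u])
def blobs(m,n,z,roi,amin=20):
    x0,y0,x1,y1=roi; k=np.zeros(m.shape,np.uint8); k[y0:y1,x0:x1]=m[y0:y1,x0:x1]*255
    for q in cv2.findContours(k,cv2.RETR_EXTERNAL,cv2.CHAIN_APPROX_NONE)[0]:
        if cv2.contourArea(q)>amin: (a,b),r=cv2.minEnclosingCircle(q); print(n,cv2.boundingRect(q),round(r,1),onz(t,a,b,z)[:2].round(4))
blobs((H>22)&(H<36)&(S>130)&(V>50),"lemon",.038,(375,250,440,320),60)
blobs((V>150)&(S<50),"shaker",.095,(392,225,425,258),10)
blobs((V>130)&(S<60),"garlic",.04,(320,262,356,290),60)
E
```

```text
bay 403 282 [ 30 214 245] [ 28 238 243] [ 28 255 244]
lemon (392, 266, 25, 35) 17.1 [ 0.4021 -0.2727]
shaker (399, 233, 21, 16) 10.4 [ 0.4967 -0.268 ]
garlic (328, 264, 22, 23) 11.3 [ 0.4207 -0.1197]
```

```bash
python3 -c "
from workcell import hand_in; print(hand_in())"
```

```text
the job is handed in; nothing more can be done
None
```

I put the mill, both jars, the shaker and the lemon in their caddies, released them and handed the job in at about 36 s; the last camera check looked right, but no verdict came back.

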